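# Open the ware carrier's sprung gate and hold it

### The job

The bisque pots are about to be slid out of the plywood ware carrier, so open its gate for the potter: pinch the two tabs of the long catch together first, then those of the short catch, well in so that both catches let go of the gate. Then take the upright post on the gate, swing the gate out past its click stop to nearly as far as it goes and finish holding it there, because a spring pulls it back; do not let go at the end. Leave the pots and the turning tool where they are.

Things in the scene. Friction and masses are not known exactly. Their poses are not given: they have to be found in the camera images.
- carrier: Fixed open plywood crate, 192 deep x 242 wide x 130 mm high. Origin on the table under the middle of the gate. x from the gate into the crate (away from the robot, within 0.25 rad), y along the gate to its hinge, z up. A header rail behind the gate (x 8 to 68 mm, top z 0.130) carries the catches. A click-stop bracket at the hinge corner reaches y +173 mm, z 0.160. Pots inside at x over 90 mm, z below 0.155.
- long_mid (a point): Middle of the long catch on the header, the one with long, taller tabs, at z 0.152. x into the carrier, y the squeeze direction. Two upright aluminium plates, 44 mm along x, 8 mm thick, tops 22 mm above this point, lower edges 16 mm below; outer faces 50 mm apart, 24 when squeezed. Thin hooks run from them to -x over the gate. The two catches, 95 mm apart along the gate, may stand either way round.
- short_mid (a point): Middle of the short catch on the header, the one with short, lower tabs, at z 0.152. x into the carrier, y the squeeze direction. Two upright aluminium plates, 22 mm along x, 8 mm thick, tops 12 mm above this point, lower edges 16 mm below; outer faces 50 mm apart, 24 when squeezed. Thin hooks run from them to -x over the gate. The two catches, 95 mm apart along the gate, may stand either way round.
- long_left (a joint): Left tab of the long catch (+y side of long_mid), sliding towards the other tab: 0 m apart as found (starts 0 to 0.0015), 0.013 at its stop. Lets go of the gate from 0.0055; count it squeezed from 0.0075. About 4 N of friction; stays where it is left.
- long_right (a joint): Right tab of the long catch (-y side of long_mid), sliding towards the other tab: 0 m apart as found (starts 0 to 0.0015), 0.013 at its stop. Lets go of the gate from 0.0055; count it squeezed from 0.0075. About 4 N of friction; stays where it is left.
- short_left (a joint): Left tab of the short catch (+y side of short_mid), sliding towards the other tab: 0 m apart as found (starts 0 to 0.0015), 0.013 at its stop. Lets go of the gate from 0.0055; count it squeezed from 0.0075. About 4 N of friction; stays where it is left.
- short_right (a joint): Right tab of the short catch (-y side of short_mid), sliding towards the other tab: 0 m apart as found (starts 0 to 0.0015), 0.013 at its stop. Lets go of the gate from 0.0055; count it squeezed from 0.0075. About 4 N of friction; stays where it is left.
- gate_post (a point): Point on the axis of the gate's upright round steel post, 16 mm in diameter, at z 0.178; post bare from z 0.130 to its top, z 0.200. It stands at the gate's free end, 20 mm in front of the gate's plane and 210 mm from the hinge (radius 211 mm about gate_hinge). The gate's lugs next to it reach z 0.155. Axes turn with the gate; shut, they are the carrier's.
- gate_hinge (a point): Point on the gate's vertical hinge axis, z 0.145, at carrier (0, +100 mm). It does not move. Its axes turn with the gate.
- gate (a joint): Opening of the barred aluminium gate (226 wide x 128 mm high): 0 rad shut, growing as its free end swings out towards the robot (clockwise from above), stop at 1.5; wide is over 1.25. A spring closes it: 0.15 N m at 0, 0.5 at 1.4 (2.5 N at the post). A sprung roller is a click stop between 0.5 and 1.0, needing up to 0.7 N m (3.5 N at the post); let go beyond it, the gate falls back to 0.99.
- vase: Bisque vase, 80 mm across, 140 mm tall, in the carrier; leave alone. Origin under its centre.
- bowl: Bisque bowl, 90 mm across, 55 mm tall, in the carrier; leave alone. Origin under its centre.
- cup: Bisque cup, 76 mm across, 85 mm tall, on the bench to the left; leave alone. Origin under its centre.
- turning_tool: Wooden-handled turning tool, 200 mm long, lying on the bench to the right; leave alone. Origin under its handle, x along it.

How it is judged:
By the outcome, as a careful person would: the job done as asked, in the order asked, and still so for the second after the job is handed in, while the arm keeps its last pose, push and grip.
It also fails if it takes over 51 s, if anything falls off the work surface, if the arm or the gripper's body presses on something with over 40 N, if the wrist force passes 120 N, or if a joint passes its speed limit or range.

### The arm

A 6-joint arm with a two-finger parallel gripper is mounted at the origin on the work surface. World frame = base frame: x ahead of the robot, y to its left, z up, the work surface at z = 0. Lengths are in m, angles in rad, forces in N, time in s.
With the tool pointing down it reaches from about 0.35 to 0.775 m from the base axis. Payload 5.5 kg.
Tool frame: the origin (TCP) lies on the centre line of the jaws, within the pads' length; the fingertips stand 11 mm ahead of it and the grasp point (between the pads) lies 8 mm behind it (env.tip_extent is the distance from the TCP to the fingertips, in m); z points along the fingers, y is the line along which they close (so a half turn about z gives the same grasp; the last joint's range is limited). The gripper opens to 85 mm and grips with 20 to 120 N. Pads are 22 mm wide; open, the fingers measure 114 mm over their backs; the gripper's body (76 mm by 85 mm) begins 54 mm behind the grasp point. The pads swing forward as they close: fully open they stand 13 mm farther back than shut.
Start: joints at [-1.379, 0.313, 0.046, 1.304, 0, 1.431], TCP at [0.187, -0.544, 0.242] pointing down, gripper open.
Joint ranges: [-2.76, 2.76], [-0.86, 1.69], [-1.03, 1.26], [-2.2, 2.34], [-1.47, 1.5], [-3.14, 3.14]. Speed limits (rad/s): [2.57, 2.57, 3.14, 3.14, 3.14, 3.14].

### API

Orientations are given as a unit quaternion [w, x, y, z].
In Python, from workcell import env gives the robot as it stands.
- The arm moves only by the shell command python3 -m jog 'ROWS' [FORCE]. ROWS is JSON, a list of rows, each a list of 5 numbers: the gripper's target within -1 to 1 (shut at 1, half-way at 0, fully open at -1), then the shift along the tool's x, y, z in m, then the turn about the tool's z in degrees. In form: [[fingers, tx, ty, tz, turn], ...]. A call has 1 to 5 rows; each row shifts and turns the commanded pose from where the row before left it, along the tool's axes as they then stand; what a row does not reach is not made up. A row lasts 1/12 s, in which the tool goes at most 41.7 mm and 7.16 degrees, less where a joint would pass 70% of its speed; a pose out of reach is approached as far as the arm can. A call is refused whole if a number of a shift passes 0.0417 or a number of a turn 7.16, either way. A call with a gripper value outside its range is refused whole. The fingers move at their own pace and stop on an object; FORCE is the grip in N (left out, the last holds). Time passes only in rows, so rows that do not move let the fingers close. It gives the time, the measured TCP pose, the force, the opening and the grip force at its end, in the units of the state.
- env.get_state(): the state, without advancing time (a new reading comes with each control period).
- env.read_camera(name): name is "scene" or "top" or "wrist"; returns a dict with "img" (400x640x3 uint8, red, green, blue), "fov_y" (degrees; the focal length in pixels is half the picture's height over the tangent of half this angle, whatever the lens; pixels are square), "cx", "cy" (the principal point, pixels), "D" ([k1, k2, p1, p2, k3] as OpenCV has them; the pictures are not rectified), "T" (4x4, takes a point from camera to world coordinates). Camera axes: x right, y up, looking along -z (the intrinsics and any distortion apply to the point x, -y, -z); pixel columns grow to the right and rows downward; lengths in m; the calibration is good to about 2 mm. A picture is of the moment at which its call begins. There is no depth.
- env.hand_in(): hands the job in; it is judged then, once.
The state is a dict: "clock": time; "joint_pos": joint angles; "qvel": joint speeds; "tau": joint torques, N m; "tcp_pos": TCP position; "orientation": TCP orientation; "wrist_force": force on the tool from outside, world axes, zero at the start; "ft_torque": the same for the moment, N m; "finger_gap": finger opening in m; "grip_force": force on a finger pad.
Only numpy, scipy, OpenCV 4.12 (cv2) and the standard library are available. Lean on these libraries where they do the work, as an engineer would, in place of code of your own. Each camera call takes 0.05 s, during which the arm holds its last target. There are 200 camera calls.

## Working session

There is one attempt and no reset: what is moved stays moved. The work goes in short steps, Python scripts to look and compute and a shell command to move; the robot and the scene stay as the last step left them, time stands still between calls to the robot, and variables do not carry over. Pictures are saved under pics/ and viewed, at most 10 in all, crops included, and the job is handed in when it is done.

```bash
mkdir -p pics; cat > h.py <<'E'
import numpy as np,cv2
from workcell import env
from scipy.spatial.transform import Rotation as R
def shot(n,f):
    c=env.read_camera(n); cv2.imwrite(f'pics/{f}.png',c['img'][:,:,::-1]); 
    np.savez(f'pics/{f}.npz',**{k:np.array(v) for k,v in c.items()}); return c
def K(c):
    f=200/np.tan(np.radians(float(c['fov_y']))/2); return np.array([[f,0,float(c['cx'])],[0,f,float(c['cy'])],[0,0,1]])
def ray(c,u,v):
    p=cv2.undistortPoints(np.array([[[u,v]]],float),K(c),np.array(c['D'],float)).ravel()
    T=np.array(c['T']); return T[:3,3],T[:3,:3]@np.array([p[0],-p[1],-1])
def onz(c,u,v,z):
    o,d=ray(c,u,v); return o+d*(z-o[2])/d[2]
def proj(c,P):
    T=np.array(c['T']); q=(np.asarray(P)-T[:3,3])@T[:3,:3]; q=q*[1,-1,-1]
    return cv2.projectPoints(q.reshape(-1,1,3),np.zeros(3),np.zeros(3),K(c),np.array(c['D'],float))[0].reshape(-1,2)
E
python3 - <<'E'
from h import *
a=shot('top','top0');b=shot('scene','scene0')
for c in(a,b): print(c['fov_y'],c['cx'],c['cy'],c['D'],np.round(c['T'],3).tolist())
s=env.get_state();print(s)
E
```

```text
44.561169440654254 311.7144881164466 198.31201560624265 [-0.00731829  0.          0.          0.          0.        ] [[-0.04, 0.978, -0.204, 0.393], [-0.999, -0.038, 0.014, 0.002], [0.006, 0.204, 0.979, 1.479], [0.0, 0.0, 0.0, 1.0]]
56.054103252260376 318.90676723211647 202.90556060323797 [-0.05457383  0.          0.          0.          0.        ] [[-0.658, -0.518, 0.546, 1.238], [0.753, -0.436, 0.493, 0.486], [-0.017, 0.736, 0.677, 0.832], [0.0, 0.0, 0.0, 1.0]]
{'clock': 0.1, 'joint_pos': array([-1.37860748e+00,  3.13925562e-01,  4.50897923e-02,  1.30363496e+00,
       -1.26297272e-05,  1.43117821e+00]), 'qvel': array([-0.00023013, -0.00052975,  0.00338684,  0.00019396,  0.00080278,
       -0.00139196]), 'tau': array([ 2.28119410e-03, -4.81725705e+01,  2.99245083e+01,  1.26960591e-02,
       -8.16201191e-05, -1.13450992e-05]), 'tcp_pos': array([ 0.18719738, -0.54319454,  0.24149676]), 'orientation': array([-8.36746530e-04,  9.86269208e-01,  1.65143421e-01, -2.83162994e-05]), 'wrist_force': array([-0.14394559,  0.39514462, -0.04973368]), 'ft_torque': array([-0.00287749,  0.00034972, -0.0013717 ]), 'grip_force': 0.0, 'finger_gap': 0.08534128532014328}
```

View pics/top0.png

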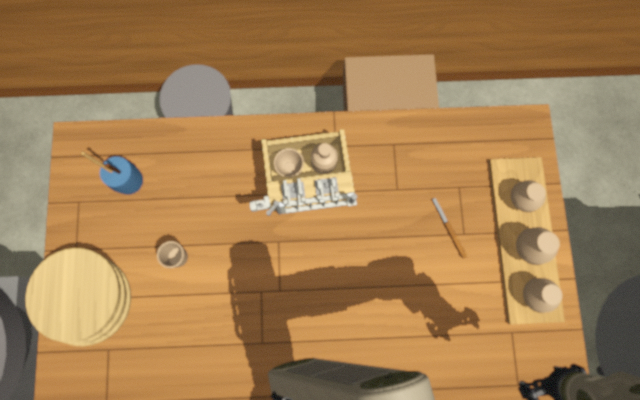

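View pics/scene0.png

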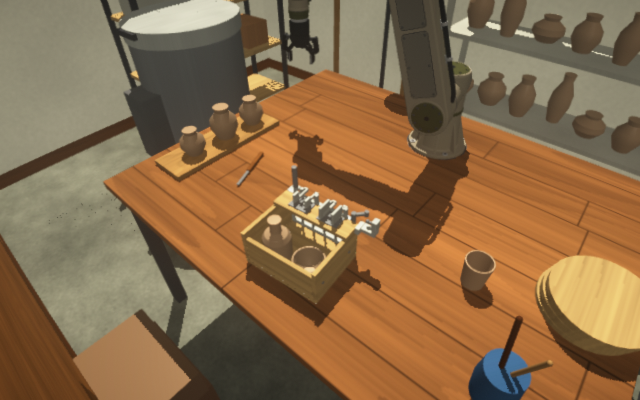

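The top view shows the carrier: catches near (292,189) and (327,187), the post near (352,199) and the click-stop bracket at (262,206). I'll enlarge both and compute rough positions.

```bash
python3 - <<'E'
from h import *
a=dict(np.load('pics/top0.npz'));b=dict(np.load('pics/scene0.npz'))
A=cv2.resize(a['img'][120:225,240:370],None,fx=6,fy=5.7,interpolation=2)[:,:,::-1]
A=cv2.resize(a['img'][125:220,240:370],(780,570),interpolation=2)[:,:,::-1]
cv2.imwrite('pics/topc.png',A)
for n,u,v,z in(('c1',292,189,.16),('c2',327,187,.16),('post',352,199,.2),('BL',263,139,.13),('BR',345,132,.13)): print(n,onz(a,u,v,z).round(3))
E
```

```text
c1 [0.696 0.036 0.16 ]
c2 [ 0.698 -0.061  0.16 ]
post [ 0.653 -0.124  0.2  ]
BL [0.854 0.116 0.13 ]
BR [ 0.867 -0.122  0.13 ]
```

View pics/topc.png

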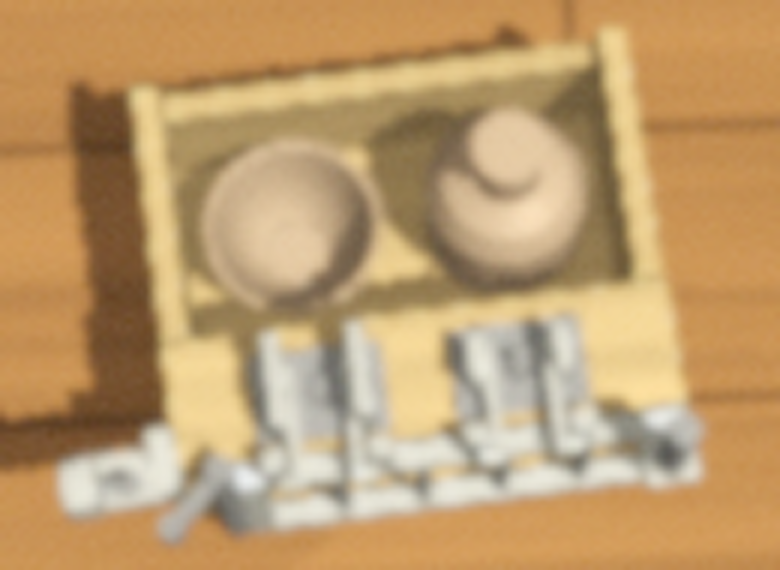

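The bracket lies to the left (y+) at crop (120,480), the post at crop (670,440); yaw is about 0.07. I move above the front of the carrier for a close look.

```bash
python3 -m jog '[[-1,0,0,-0.03,5],[-1,0,0,-0.03,5],[-1,0,0,-0.03,5],[-1,0.027,-0.029,0,0],[-1,0.027,-0.029,0,0]]' 
python3 -m jog '[[-1,0.027,-0.029,0,0],[-1,0.027,-0.029,0,0],[-1,0.027,-0.029,0,0],[-1,0.027,-0.029,0,0],[-1,0.027,-0.029,0,0]]'
python3 -m jog '[[-1,0.027,-0.029,0,0],[-1,0.027,-0.029,0,0],[-1,0.027,-0.029,0,0],[-1,0.027,-0.029,0,0],[-1,0.027,-0.029,0,0]]'
python3 -m jog '[[-1,0.027,-0.029,0,0],[-1,0.027,-0.029,0,0],[-1,0.027,-0.029,0,0],[-1,0,0,0,0]]'
python3 - <<'E'
from h import *
c=shot('wrist','w0'); print(c['fov_y'],c['cx'],c['cy'],c['D'],np.round(c['T'],3).tolist())
E
```

```text
clock: 0.52
tcp_pos: [0.2369, -0.4838, 0.3337]
orientation: [0.002, 0.999, 0.033, 0.001]
wrist_force: [2.1, 0.5, -0.3]
finger_gap: 0.0858
grip_force: 0.0
clock: 0.93
tcp_pos: [0.3623, -0.3261, 0.332]
orientation: [-0.0, 0.999, 0.035, -0.0]
wrist_force: [2.1, -0.7, 0.0]
finger_gap: 0.0854
grip_force: 0.0
clock: 1.35
tcp_pos: [0.4869, -0.1719, 0.332]
orientation: [-0.0, 0.999, 0.035, -0.0]
wrist_force: [0.8, -0.5, 0.7]
finger_gap: 0.0854
grip_force: 0.0
clock: 1.68
tcp_pos: [0.5638, -0.0761, 0.3309]
orientation: [-0.001, 0.999, 0.038, 0.0]
wrist_force: [-1.2, -0.3, -1.1]
finger_gap: 0.0855
grip_force: 0.0
60.76804426422715 322.06272654432144 201.40542176577918 [-0.04295391  0.          0.          0.          0.        ] [[0.078, 0.947, 0.312, 0.645], [-0.997, 0.075, 0.023, -0.07], [-0.001, -0.313, 0.95, 0.463], [0.0, 0.0, 0.0, 1.0]]
```

View pics/w0.png

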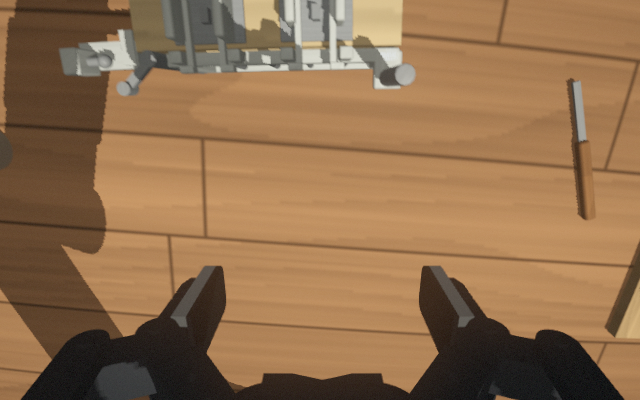

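The wrist view shows the post top at (404,74) and the catches at the upper edge, around x 205 and 320. I move in about 8 cm.

```bash

python3 -m jog '[[-1,0.03,-0.02,0,0],[-1,0.03,-0.02,0,0],[-1,0.02,-0.01,0,0],[-1,0,0,0,0]]'
python3 - <<'E'
from h import *
c=shot('wrist','w1'); print(np.round(c['T'],4).tolist())
cv2.imwrite('pics/w1c.png',cv2.resize(c['img'][60:300,60:460],(800,480),interpolation=2)[:,:,::-1])
o=dict(np.load('pics/w0.npz')); print(onz(o,404,74,.2))
E
```

```text
clock: 2.07
tcp_pos: [0.6393, -0.0246, 0.3302]
orientation: [-0.0, 0.999, 0.036, -0.001]
wrist_force: [0.0, -0.5, -0.6]
finger_gap: 0.0855
grip_force: 0.0
[[0.0738, 0.9466, 0.3137, 0.7204], [-0.9973, 0.0699, 0.0235, -0.0185], [0.0003, -0.3146, 0.9492, 0.4623], [0.0, 0.0, 0.0, 1.0]]
[ 0.66035566 -0.12813613  0.2       ]
```

View pics/w1c.png

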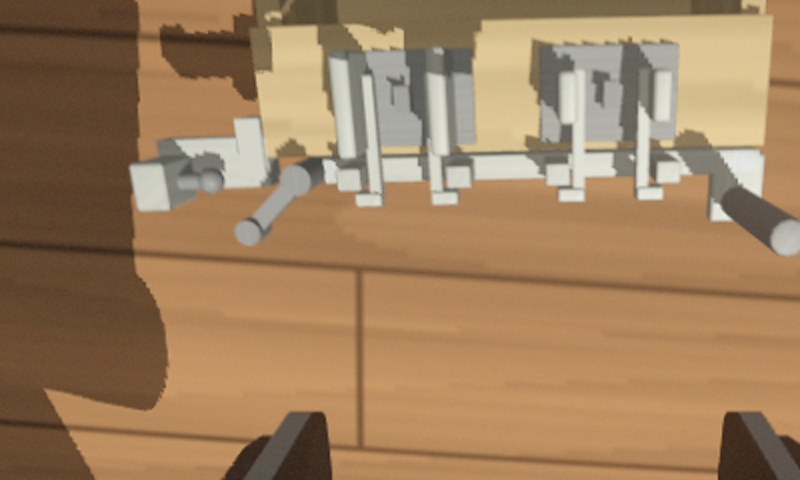

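Crop of the second view: long catch on the left (tab tops at crop (341,105) and (438,102)), short catch on the right ((567,97), (662,97)), post top (788,237).

```bash

python3 - <<'E'
from h import *
c=dict(np.load('pics/w1.npz'))
f=lambda u,v,z:onz(c,60+u/2,60+v/2,z)
P={n:f(*a) for n,a in dict(LL=(341,105,.174),LR=(438,102,.174),SL=(567,97,.164),SR=(662,97,.164),LLf=(344,155,.174),LLb=(340,54,.174),hookLl=(369,199,.16),hookSr=(649,193,.16),post=(788,237,.2),bed=(405,97,.136)).items()}
for k,v in P.items(): print(k,v.round(4))
L=(P['LL']+P['LR'])/2;S=(P['SL']+P['SR'])/2; print('L',L,'S',S)
d=L-S; print('dist',np.linalg.norm(d[:2]),'yaw from catches',np.arctan2(-d[0],d[1]), 'hooks',(lambda e:np.arctan2(-e[0],e[1]))(P['hookLl']-P['hookSr']))
print(np.linalg.norm(P['LL']-P['LR']),np.linalg.norm(P['SL']-P['SR']))
s=env.get_state();print(s['tcp_pos'],R.from_quat(s['orientation'],scalar_first=True).as_matrix().round(3).tolist())
E
```

```text
LL [0.6965 0.0553 0.174 ]
LR [0.7005 0.0154 0.174 ]
SL [ 0.7059 -0.0379  0.164 ]
SR [ 0.709  -0.0781  0.164 ]
LLf [0.6761 0.0541 0.174 ]
LLb [0.7167 0.0556 0.174 ]
hookLl [0.655  0.0465 0.16  ]
hookSr [ 0.6669 -0.0787  0.16  ]
post [ 0.6607 -0.1285  0.2   ]
bed [0.6991 0.0352 0.136 ]
L [0.69853515 0.03533171 0.174     ] S [ 0.70744289 -0.05801446  0.164     ]
dist 0.09377022322445704 yaw from catches 0.09513887348812385 hooks 0.0952160214520606
0.04010098609759367 0.04034599259166753
[ 0.63784056 -0.02572979  0.33057598] [[0.997, 0.071, -0.002], [0.071, -0.997, 0.0], [-0.002, -0.0, -1.0]]
```

```bash

python3 -m jog '[[-0.6,0.033,-0.0275,0,-1.3],[-0.6,0.033,-0.0275,0,0],[-0.6,0,0,0.035,0],[-0.6,0,0,0.035,0],[-0.6,0,0,0,0]]' 30
cat > rel.py <<'E'
import sys
from h import *
def rel(t):
    s=env.get_state(); M=R.from_quat(s['orientation'],scalar_first=True).as_matrix()
    print('tool shift',(M.T@(np.array(t)-s['tcp_pos'])).round(4),'yaw',np.arctan2(M[1,0],M[0,0]).round(4),'clk',s['clock'],'F',s['wrist_force'].round(1),'z',M[:,2].round(3))
if len(sys.argv)>3: rel([float(x) for x in sys.argv[1:4]])
E
python3 rel.py .6985 .0353 .153
```

```text
clock: 2.53
tcp_pos: [0.6911, 0.0318, 0.2512]
orientation: [-0.001, 0.999, 0.046, -0.01]
wrist_force: [-2.0, 0.5, -2.7]
finger_gap: 0.0689
grip_force: 0.0
tool shift [ 0.0096 -0.0026  0.098 ] yaw 0.0921 clk 2.5333 F [-2.   0.5 -2.7] z [-0.02   0.001 -1.   ]
```

```bash

python3 -m jog '[[-0.6,0,0,0.015,0],[-0.6,0,0,0,0],[-0.6,0,0,0,0]]'
python3 rel.py .6985 .0353 .153; python3 -c "
from h import *
c=shot('wrist','w2')"
```

```text
clock: 2.78
tcp_pos: [0.6959, 0.0311, 0.249]
orientation: [0.0, 0.999, 0.046, 0.0]
wrist_force: [-0.4, -0.3, 0.8]
finger_gap: 0.0685
grip_force: 0.0
tool shift [ 0.0029 -0.004   0.096 ] yaw 0.0911 clk 2.7833 F [-0.4 -0.3  0.8] z [ 0. -0. -1.]
```

View pics/w2.png

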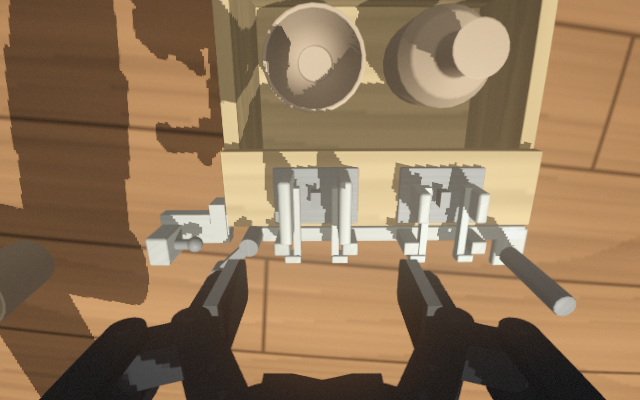

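The long catch's tabs are at (284,213) and (345,212), between the fingers. Checking with this second view before going down.

```bash
python3 - <<'E'
from h import *
c=dict(np.load('pics/w2.npz'))
for u,v,z in((284,213,.174),(345,212,.174),(424,222,.164),(483,207,.164),(564,306,.2)): print(onz(c,u,v,z).round(4))
E
python3 -m jog '[[-0.6,0.003,-0.004,0.015,0],[-0.6,0,0,0.025,0],[-0.6,0,0,0.015,0],[-0.6,0,0,0,0]]'
python3 rel.py .6985 .0353 .153
```

```text
[0.6985 0.056  0.174 ]
[0.7029 0.0168 0.174 ]
[ 0.697  -0.0392  0.164 ]
[ 0.7115 -0.0777  0.164 ]
[ 0.6611 -0.1283  0.2   ]
clock: 3.17
tcp_pos: [0.6982, 0.0362, 0.1911]
orientation: [-0.0, 0.999, 0.046, -0.001]
wrist_force: [-0.9, -1.0, -0.6]
finger_gap: 0.0682
grip_force: 0.0
tool shift [0.0003 0.0009 0.0381] yaw 0.092 clk 3.1667 F [-0.9 -1.  -0.6] z [-0.003 -0.    -1.   ]
```

Consistent. Down the rest and squeeze.

```bash

python3 -m jog '[[-0.6,0.001,0,0.019,0],[-0.6,0,0,0.018,0],[-0.6,0,0,0,0],[-0.6,0,0,0,0]]'
python3 -m jog '[[0.2,0,0,0,0],[0.2,0,0,0,0],[0.2,0,0,0,0],[0.5,0,0,0,0],[0.5,0,0,0,0]]' 30
python3 -m jog '[[0.7,0,0,0,0],[0.7,0,0,0,0],[0.7,0,0,0,0],[0.7,0,0,0,0]]' 40
python3 rel.py .6985 .0353 .153
```

```text
clock: 3.5
tcp_pos: [0.7004, 0.0364, 0.1569]
orientation: [0.0, 0.999, 0.046, 0.0]
wrist_force: [0.4, 0.6, 1.2]
finger_gap: 0.0683
grip_force: 0.0
clock: 3.92
tcp_pos: [0.7018, 0.0366, 0.1586]
orientation: [0.0, 0.999, 0.046, 0.003]
wrist_force: [-1.0, -0.7, 7.6]
finger_gap: 0.0225
grip_force: 31.9
clock: 4.25
tcp_pos: [0.7018, 0.0366, 0.1588]
orientation: [0.0, 0.999, 0.046, 0.003]
wrist_force: [-0.7, -1.5, 8.6]
finger_gap: 0.0214
grip_force: 39.9
tool shift [-0.0034  0.001   0.0058] yaw 0.0928 clk 4.25 F [-0.7 -1.5  8.6] z [ 0.005 -0.001 -1.   ]
```

```bash

python3 -m jog '[[-0.6,0,0,0,0],[-0.6,0,0,0,0],[-0.6,0,0,0,0],[-0.6,0,0,-0.03,0],[-0.6,0,0,-0.025,0]]' 30
python3 -m jog '[[-0.6,0,0.032,0,0],[-0.6,0,0.032,0,0],[-0.6,0,0.031,0,0],[-0.6,0,0,0,0],[-0.6,0,0,0,0]]'
python3 rel.py .7075 -.0585 .153;python3 -c "
from h import *
c=shot('wrist','w3')"
```

```text
clock: 4.67
tcp_pos: [0.6989, 0.0369, 0.209]
orientation: [-0.0, 0.999, 0.046, -0.002]
wrist_force: [0.2, -0.4, 1.3]
finger_gap: 0.0685
grip_force: 0.0
clock: 5.08
tcp_pos: [0.709, -0.0598, 0.2097]
orientation: [-0.0, 0.999, 0.045, -0.0]
wrist_force: [-0.7, 0.6, -0.5]
finger_gap: 0.0683
grip_force: 0.0
tool shift [-0.0013 -0.0014  0.0567] yaw 0.0895 clk 5.0833 F [-0.7  0.6 -0.5] z [-0.001  0.    -1.   ]
```

View pics/w3.png

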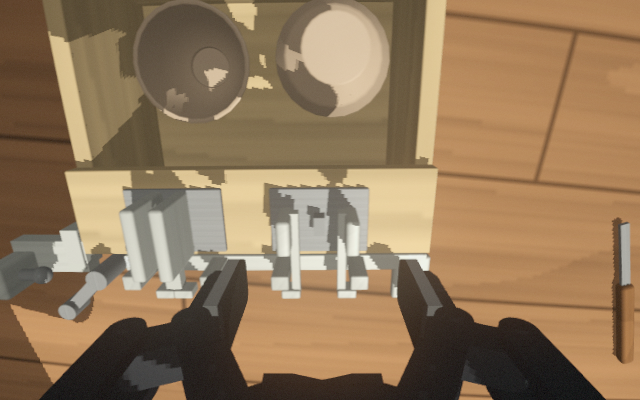

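The long catch is squeezed in (tabs at 140 and 170 px) and the short one is between the fingers, tabs at (283,235) and (353,235).

```bash

python3 -m jog '[[-0.6,-0.001,-0.001,0.03,0],[-0.6,0,0,0.026,0],[-0.6,0,0,0,0],[-0.6,0,0,0,0]]'
python3 -m jog '[[0.2,0,0,0,0],[0.2,0,0,0,0],[0.2,0,0,0,0],[0.5,0,0,0,0],[0.5,0,0,0,0]]' 30
python3 -m jog '[[0.7,0,0,0,0],[0.7,0,0,0,0],[0.7,0,0,0,0],[0.7,0,0,0,0]]' 40
python3 -m jog '[[-0.6,0,0,0,0],[-0.6,0,0,0,0],[-0.6,0,0,0,0],[-0.6,0,0,-0.035,0],[-0.6,0,0,-0.035,0]]' 30
python3 rel.py .661 -.1283 .23;python3 -c "
from h import *
c=shot('wrist','w4')"
```

```text
clock: 5.47
tcp_pos: [0.7064, -0.0552, 0.1526]
orientation: [-0.001, 0.999, 0.047, -0.002]
wrist_force: [-0.2, 0.1, 0.1]
finger_gap: 0.0683
grip_force: 0.0
clock: 5.88
tcp_pos: [0.7097, -0.0581, 0.1582]
orientation: [0.002, 0.999, 0.046, 0.003]
wrist_force: [-1.7, -1.6, 6.5]
finger_gap: 0.0225
grip_force: 30.9
clock: 6.22
tcp_pos: [0.7097, -0.058, 0.1583]
orientation: [0.001, 0.999, 0.046, 0.003]
wrist_force: [-1.5, -2.4, 7.9]
finger_gap: 0.0218
grip_force: 39.8
clock: 6.63
tcp_pos: [0.7059, -0.0562, 0.2216]
orientation: [-0.001, 0.999, 0.046, -0.004]
wrist_force: [0.7, 0.3, 1.7]
finger_gap: 0.0682
grip_force: 0.0
tool shift [-0.0515  0.0676 -0.0081] yaw 0.093 clk 6.6333 F [0.7 0.3 1.7] z [-0.007  0.002 -1.   ]
```

View pics/w4.png

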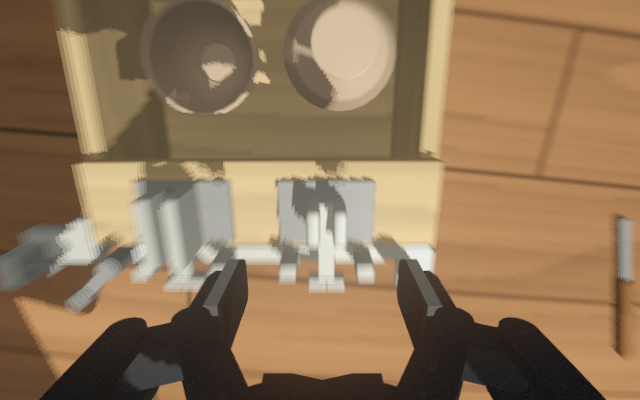

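Both catches are squeezed fully (short tabs at 313 and 340 px). Next I turn the tool about 98° so the jaws close along the swing and joint 6 keeps range for rotating with the gate.

```bash

python3 -m jog '[[-0.3,0,0,-0.02,-7],[-0.3,0,0,0,-7],[-0.3,0,0,0,-7],[-0.3,0,0,0,-7],[-0.3,0,0,0,-7]]'
python3 -m jog '[[-0.3,0,0,0,-7],[-0.3,0,0,0,-7],[-0.3,0,0,0,-7],[-0.3,0,0,0,-7],[-0.3,0,0,0,-7]]'
python3 -m jog '[[-0.3,0,0,0,-7],[-0.3,0,0,0,-7],[-0.3,0,0,0,-7],[-0.3,0,0,0,-7],[-0.3,0,0,0,0]]'
python3 rel.py .661 -.1283 .175; python3 -c "
from h import *
print(env.get_state()['joint_pos'].round(3))"
```

```text
clock: 7.1
tcp_pos: [0.7082, -0.0566, 0.2444]
orientation: [0.0, 0.938, 0.348, 0.0]
wrist_force: [0.2, -0.8, -0.2]
finger_gap: 0.0557
grip_force: 0.0
clock: 7.52
tcp_pos: [0.7081, -0.0566, 0.2441]
orientation: [-0.0, 0.79, 0.613, 0.0]
wrist_force: [0.1, 0.3, 0.4]
finger_gap: 0.0557
grip_force: 0.0
clock: 7.93
tcp_pos: [0.7081, -0.0566, 0.2441]
orientation: [-0.0, 0.619, 0.785, 0.0]
wrist_force: [-0.1, -0.2, 0.2]
finger_gap: 0.0554
grip_force: 0.0
tool shift [-0.0587 -0.0625  0.0691] yaw 1.8063 clk 7.9333 F [-0.1 -0.2  0.2] z [-0.  0. -1.]
[-0.193  0.6    0.496  1.467  0.     1.142]
```

```bash

python3 -m jog '[[-0.3,-0.028,-0.03,0,0],[-0.3,-0.028,-0.03,0,0],[-0.3,-0.0027,-0.0025,0,0],[-0.3,0,0,0,0],[-0.3,0,0,0,0]]'
python3 rel.py .661 -.1283 .175; python3 -c "
from h import *
c=shot('wrist','w5')
print(proj(c,[.661,-.1283,.2]))"
```

```text
clock: 8.35
tcp_pos: [0.6608, -0.1287, 0.2446]
orientation: [0.0, 0.622, 0.783, 0.0]
wrist_force: [-0.5, 0.2, 0.1]
finger_gap: 0.0553
grip_force: 0.0
tool shift [0.0003 0.0002 0.0696] yaw 1.7999 clk 8.35 F [-0.5  0.2  0.1] z [ 0.001  0.    -1.   ]
[[321.04261558 238.17078407]]
```

View pics/w5.png

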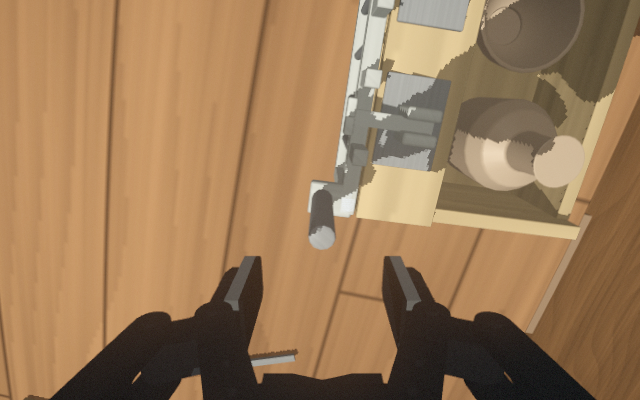

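The post top is at (321,238), exactly where predicted, centred between the jaws. Down and grip.

```bash

python3 -m jog '[[-0.3,0,0,0.035,0],[-0.3,0,0,0.034,0],[-0.3,0,0,0,0],[0.9,0,0,0,0],[0.9,0,0,0,0]]' 60
python3 -m jog '[[0.9,0,0,0,0],[0.9,0,0,0,0],[0.9,0,0,0,0],[0.9,0,0,0,0]]' 60
python3 rel.py .661 -.1283 .175; python3 -c "
from h import *
s=env.get_state()
M=R.from_quat(s['orientation'],scalar_first=True).as_matrix()
H=np.array([.661,.0827]);p=s['tcp_pos'][:2];print('r',np.linalg.norm(p-H))
# chord per step of 6 deg in tool axes at mid-turn
r=p-H;a=np.radians(6);C=lambda t:np.array([[np.cos(t),np.sin(t)],[-np.sin(t),np.cos(t)]])
d=C(a)@r-r;print('chord tool-frame',(M[:2,:2].T@d).round(4))"
```

```text
clock: 8.82
tcp_pos: [0.6617, -0.1277, 0.1767]
orientation: [0.001, 0.62, 0.785, 0.0]
wrist_force: [-0.5, -1.0, 1.1]
finger_gap: 0.0323
grip_force: 0.0
clock: 9.15
tcp_pos: [0.6614, -0.1288, 0.1782]
orientation: [0.002, 0.62, 0.784, 0.0]
wrist_force: [-3.8, -0.8, 6.3]
finger_gap: 0.0145
grip_force: 58.6
tool shift [ 0.0006 -0.0003  0.0032] yaw 1.8029 clk 9.15 F [-3.8 -0.8  6.3] z [ 0.003 -0.001 -1.   ]
r 0.21152516494875356
chord tool-frame [ 0.0062 -0.0213]
```

```bash
cat > g.py <<'E'
from h import *
s=env.get_state();H=np.array([.661,.0827]);p=s['tcp_pos'][:2]-H
M=R.from_quat(s['orientation'],scalar_first=True).as_matrix()
th=lambda v:np.arctan2(v[1],v[0])
print('r',np.linalg.norm(p).round(4),'gate',(th([-.0200,-.210])+.095-th(p)).round(3),'yaw-turned',(1.803-np.arctan2(M[1,0],M[0,0])).round(3),'F',s['wrist_force'].round(1),'gap',s['finger_gap'].round(4),'grip',s['grip_force'].round(1),'q',s['joint_pos'].round(2),'Ftool',(M.T@s['wrist_force']).round(1), 'clk',s['clock'])
E
python3 -m jog '[[0.9,0.0028,-0.0107,0,3],[0.9,0.0028,-0.0107,0,3],[0.9,0.0028,-0.0107,0,3],[0.9,0.0028,-0.0107,0,3],[0.9,0.0028,-0.0107,0,3]]'
python3 g.py
```

```text
clock: 9.57
tcp_pos: [0.6074, -0.1222, 0.1782]
orientation: [0.003, 0.718, 0.696, 0.001]
wrist_force: [0.8, -1.2, 6.1]
finger_gap: 0.0144
grip_force: 58.8Traceback (most recent call last):
  File "g.py", line 5, in <module>
    print('r',np.linalg.norm(p).round(4),'gate',(th([-.0200,-.210])+.095-th(p)).round(3),'yaw-turned',(1.803-np.arctan2(M[1,0],M[0,0])).round(3),'F',s['wrist_force'].round(1),'gap',s['finger_gap'].round(4),'grip',s['grip_force'].round(1),'q',s['joint_pos'].round(2),'Ftool',(M.T@s['wrist_force']).round(1), 'clk',s['clock'])
                                                                                                                                                                                     ^^^^^^^^^^^^^^^^^^^^^
AttributeError: 'float' object has no attribute 'round'
```

```bash
sed -i "s/s\['finger_gap'\].round(4)/s['finger_gap']/;s/s\['grip_force'\].round(1)/s['grip_force']/" g.py
python3 -m jog '[[0.9,0.0028,-0.0107,0,3],[0.9,0.0028,-0.0107,0,3],[0.9,0.0028,-0.0107,0,3],[0.9,0.0028,-0.0107,0,3],[0.9,0.0028,-0.0107,0,3]]' 80
python3 g.py
python3 -m jog '[[0.9,0.0028,-0.0107,0,3],[0.9,0.0028,-0.0107,0,3],[0.9,0.0028,-0.0107,0,3],[0.9,0.0028,-0.0107,0,3],[0.9,0.0028,-0.0107,0,3]]' 80
python3 g.py
```

```text
clock: 9.98
tcp_pos: [0.5562, -0.1016, 0.1782]
orientation: [0.003, 0.803, 0.596, 0.001]
wrist_force: [0.0, -3.3, 6.6]
finger_gap: 0.0142
grip_force: 77.9
r 0.212 gate 0.517 yaw-turned 0.527 F [ 0.  -3.3  6.6] gap 0.014164954483073132 grip 77.89361000061035 q [-0.32  0.32 -0.11  1.14 -0.    1.54] Ftool [-3.2  1.  -6.6] clk 9.9833
clock: 10.4
tcp_pos: [0.5122, -0.0688, 0.1782]
orientation: [0.003, 0.874, 0.485, 0.001]
wrist_force: [-2.9, -3.6, 6.3]
finger_gap: 0.0142
grip_force: 78.9
r 0.2124 gate 0.776 yaw-turned 0.789 F [-2.9 -3.6  6.3] gap 0.014172011325747063 grip 78.91321778297424 q [-0.29  0.23 -0.23  1.11 -0.    1.84] Ftool [-4.7 -0.5 -6.3] clk 10.4
```

```bash

python3 -m jog '[[0.9,0.0029,-0.0107,0,3],[0.9,0.0029,-0.0107,0,3],[0.9,0.0029,-0.0107,0,3],[0.9,0.0029,-0.0107,0,3],[0.9,0.0029,-0.0107,0,3]]' 80
python3 g.py
python3 -m jog '[[0.9,0.0029,-0.0107,0,3],[0.9,0.0029,-0.0107,0,3],[0.9,0.0029,-0.0107,0,3],[0.9,0.0029,-0.0107,0,3],[0.9,0.0029,-0.0107,0,3]]' 80
python3 g.py
```

```text
clock: 10.82
tcp_pos: [0.4775, -0.0244, 0.1782]
orientation: [0.003, 0.93, 0.367, 0.0]
wrist_force: [-7.1, -5.5, 11.5]
finger_gap: 0.0137
grip_force: 79.4
r 0.2124 gate 1.043 yaw-turned 1.051 F [-7.1 -5.5 11.5] gap 0.01368651588648973 grip 79.42683577537537 q [-0.22  0.16 -0.32  1.09 -0.    2.17] Ftool [ -9.   -0.8 -11.5] clk 10.8167
clock: 11.23
tcp_pos: [0.4558, 0.0273, 0.1781]
orientation: [0.002, 0.97, 0.243, -0.0]
wrist_force: [-9.9, -5.7, 15.8]
finger_gap: 0.0138
grip_force: 79.8
r 0.2125 gate 1.307 yaw-turned 1.313 F [-9.9 -5.7 15.8] gap 0.013758729367858633 grip 79.77893114089966 q [-0.11  0.12 -0.36  1.09 -0.    2.54] Ftool [-11.4   0.4 -15.8] clk 11.2333
```

```bash

python3 -m jog '[[0.9,0.0012,-0.0075,-0.0007,2],[0.9,0.0012,-0.0075,-0.0007,2],[0.9,0.0012,-0.0075,-0.0007,2],[0.9,0,0,0,0],[0.9,0,0,0,0]]' 80
python3 g.py
python3 -c "
from h import *
shot('wrist','w6')"
```

```text
clock: 11.65
tcp_pos: [0.4509, 0.0498, 0.1783]
orientation: [0.001, 0.981, 0.194, 0.001]
wrist_force: [0.0, -2.3, -0.7]
finger_gap: 0.0137
grip_force: 79.3
r 0.2126 gate 1.415 yaw-turned 1.412 F [ 0.  -2.3 -0.7] gap 0.01372446282355155 grip 79.25303220748901 q [-0.07  0.11 -0.37  1.09 -0.    2.68] Ftool [-0.8  2.1  0.7] clk 11.65
```

View pics/w6.png

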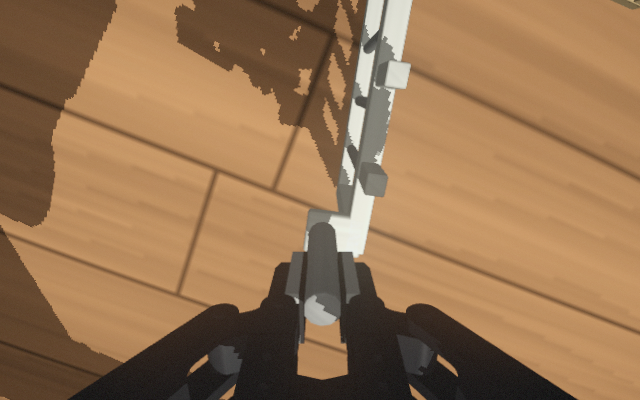

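The post (321,305) is held between the pads, with the gate at about 1.41 rad and low forces. Handing in.

```bash
python3 -c "
from workcell import env
print(env.hand_in())"
```

```text
the job is handed in; nothing more can be done
None
```

Handed in: I pinched the long catch, then the short one, to their stops and swung the gate out past its click stop to about 1.41 rad of 1.5 (worked out from the arm's position), where the gripper still holds it by the post; the arm never touched the pots or turning tool.

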